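Swap canisters in the spring cradle and hold the next one down

ROBOT

A 6-joint arm with a two-finger parallel gripper is mounted at the origin on a cart in front of the work surface, level with it; the furniture and walls round the work are solid. World frame = base frame: x ahead of the robot, y to its left, z up, the work surface at z = 0. Lengths are in m, angles in degrees, forces in N, time in s.
With the tool pointing down it reaches from about 0.25 to 0.725 m from the base axis. Payload 9.7 kg.
Tool frame: the origin (TCP) lies midway between the tips of the shut fingers; the grasp point (between the pads) lies 19 mm behind it; x points along the fingers, y is the direction in which the jaws open and shut, and the axes are right-handed (so a half turn about x gives the same grasp; the last joint's range is limited). The gripper opens to 85 mm and grips with 20 to 120 N. Pads are 22 mm wide; open, the fingers measure 114 mm over their backs; the gripper's body (76 mm by 85 mm) begins 54 mm behind the grasp point. The pads swing forward as they close: fully open they stand 13 mm farther back than shut.
Start: joints at [64.229, 4.979, 10.078, 95.1, 0, 90], TCP at [0.239, 0.495, 0.194] pointing down, gripper open.
Joint ranges: [-179.16, 179.16], [-48.56, 103.87], [-65.8, 70.77], [-126.05, 130.52], [-82.76, 87.17], [-180, 180]. Speed limits (degrees/s): [127.2, 127.2, 147.25, 180, 180, 180].

INTERFACE

Orientations are given as [roll, pitch, yaw] about the fixed x, y, z axes, in that order (R = Rz(yaw) Ry(pitch) Rx(roll)).
In Python, from workcell import bot, cams gives the robot as it stands.
- The arm moves only by the tool apply_moves, never from a script. Its argument "commands" is a list of rows, each a list of 5 numbers: the shift along the tool's x, y, z in m, then the turn about the tool's x in rad, then the opening, from -1 (shut) to 1 (fully open). In form: [[tx, ty, tz, roll, hand], ...]. A call has 1 to 12 rows; each row is the pose to reach, as a shift and turn from the pose measured when the call began, along the tool's axes at that moment; what a row does not reach only later rows make up. A row lasts 1/10 s, in which the tool goes at most 50 mm and 8.59 degrees, less where a joint would pass 70% of its speed; a pose out of reach is approached as far as the arm can. A call with a gripper value outside its range is refused whole. The fingers move at their own pace and stop on an object; "newtons" is the grip in N (left out, the last holds). Time passes only in rows, so rows that repeat a pose let the fingers close. It gives the time, the measured TCP pose, the force and the opening at its end, in the units of the state.
- bot.get_obs(): the state, without advancing time (a new reading comes with each control period).
- cams.camera(name): name is "scene" or "top" or "wrist"; returns a dict with "frame" (420x560x3 uint8, blue, green, red), "depth" (420x560 float32, m along the optical axis (not along the pixel's ray), 0 where there is no reading), "camera_matrix" (3x3 intrinsics, pixels), "D" ([k1, k2, p1, p2, k3] as OpenCV has them; the pictures are not rectified), "R" (3x3) and "t" (3): a world point X has camera coordinates R X + t; the wrist camera has in their place "mount" (4x4, takes a point from camera to tool coordinates, whose origin is the TCP and whose axes are the tool frame's). Camera axes: x right, y down, z forward; pixel columns grow to the right and rows downward; lengths in m; the calibration is good to about 2 mm. A picture is of the moment at which its call begins: read the wrist's pose just before it.
- bot.job_done(): hands the job in, once; it reports no verdict.
Trained networks look in the newest picture that a camera, given by its name, has taken for a name from the list of things; names that differ only in an ending like _2 or _b are one class to them, and where a whole thing is asked for, a point or a joint stands for the part that bears it (a point fixed in the world has none). Each returns a list of dicts, best first, with "confidence" (0 to 1); they miss things now and then, are a little off and sometimes report something else, mostly with a low value. They report only what shows in the picture. A call takes as long as a camera call.
- cams.spot_in(name, camera): "rect" ([left, top, right, bottom] in pixels, round what is visible of it).
The state is a dict: "time": time; "q": joint angles; "qd": joint speeds; "joint_efforts": joint torques, N m; "ee_pos": TCP position; "tcp_rot": TCP orientation; "wrist_force": force on the tool from outside, world axes, zero at the start; "torque": the same for the moment, N m; "opening": finger opening in m.
Only numpy, scipy, OpenCV 4.12 (cv2) and the standard library are available. Lean on these libraries where they do the work, as an engineer would, in place of code of your own. Each camera call takes 0.05 s, during which the arm holds its last target. There are 200 camera calls.

TASK

Take the checked canister out of the spring ring cradle and stand it upright in the empty half of the tote. Then set the canister that stands on the bench upright into the cradle's ring, press it down against the spring as far as it goes, and finish while still holding it pressed down. Leave the bottle, label roll and gauge where they are.

Things in the scene. Friction and masses are not known exactly. Their poses are not given: they have to be found in the camera images.
- can_checked: the checked canister: sealed black round canister, with a lid, graspable width 66 mm at every height, 133 mm tall, 0.31 kg, at the start standing in the cradle's ring; origin at the centre of its underside, z up its axis
- can_next: the next canister: same shape and size (66 mm wide, 133 mm tall, 0.2 to 0.45 kg), at the start standing by itself on the bench; origin at the centre of its underside, z up its axis
- cradle: the spring ring cradle, fixed to the bench: square aluminium foot plate 130 x 130 x 12 mm with two upright guide rods 53 mm either side along its y (tops 64 mm above the bench); a round grey plastic ring cup, 92 mm over its rim, with an ear on each rod (124 mm over the ears), rides on a coil spring in the middle. Origin at the centre of the plate's underside, z up
- cradle_ring (a joint): how far the ring cup is pressed down, m: 0 at the top (rest), 0.018 at its stop; spring 0.7 N/mm, so a seated canister sinks it 0 to 3 mm by its own weight and about 10 to 13 N more pushes it to the stop; it springs back up when let go
- cradle_seat (a point): centre of the ring cup's inner floor, which carries the canister (moves with the cup); 47 mm above the bench when the cup is up. The cup is 72 mm wide inside, its rim is 25 mm above this floor and flares out to 82 mm
- tote: black open tote, fixed to the bench, 300 mm (its x) by 400 mm (its y) and 130 mm high; origin at the centre of its underside, its +y end points away from the robot and holds five canisters that stand fixed there, in the region y > 0.03 m
- tote_space (a point): centre of the empty half of the tote, on its inner floor (4 mm above the bench); at least 70 mm free each way along the tote's x and 50 mm along its y for the centre of a canister
- wash_bottle: white wash bottle, 60 x 83 x 169 mm, bystander; origin at the centre of its underside
- label_roll: part-used label roll, 78 mm diameter, 63 mm high, bystander; origin at the centre of its underside
- plug_gauge: steel plug gauge lying down, 23 x 107 x 23 mm, bystander; origin at the centre of its underside

How it is judged (in metres and radians):
On the way, in this order (a step that is already met when the one before it is completed fails the run):
1. the checked canister stands upright on the tote's floor, let go (z of can_checked in the frame of tote below 0.015 m and x of can_checked in the frame of tote between -0.15 and 0.15 m and y of can_checked in the frame of tote between -0.2 and 0.2 m and angle between can_checked's own z axis and vertical below 0.12 rad and contact force between the fingers and can_checked below 0.2 N), for 0.2 s.
2. the next canister stands upright in the ring, on the cup's floor (horizontal distance between can_next and cradle_seat below 0.006 m and z of can_next in the frame of cradle_seat below 0.005 m and angle between can_next's own z axis and vertical below 0.1 rad), for 0.2 s.
At the end, for the whole second after the job is handed in: Through the last second the robot holds the next canister down: cup within 4 mm of its stop, canister upright (0.1 rad), on the cup's floor (5 mm), centred (6 mm), robot pushing over 3 N, cup loaded over 6 N; the checked canister stands upright (0.12 rad), at rest on the tote's floor (all of step 2 and value of joint cradle_ring above 0.014 m and contact force between can_next and cradle_ring above 6 N and contact force between any of the fingers, the arm and can_next above 3 N and z of can_checked in the frame of tote below 0.015 m and x of can_checked in the frame of tote between -0.15 and 0.15 m and y of can_checked in the frame of tote between -0.2 and 0.2 m and angle between can_checked's own z axis and vertical below 0.12 rad and linear speed of can_checked below 0.02 m/s); the arm keeps its last pose, push and grip.
It fails at once if a bystander (bottle, label roll or gauge) is moved more than 30 mm (distance of any of wash_bottle, label_roll, plug_gauge from where it was at the start of the episode above 0.03 m).
It also fails if it takes over 59 s, if anything falls off the work surface, if the arm or the gripper's body presses on something with over 40 N, if the wrist force passes 120 N, or if a joint passes its speed limit or range.

## Working session

There is one attempt and no reset: what is moved stays moved. The work goes in short steps, Python scripts to look and compute and a tool call to move; the robot and the scene stay as the last step left them, time stands still between calls to the robot, and variables do not carry over. Pictures are saved under pics/ and viewed, about 8 in all and at most 12, crops included, and the job is handed in when it is done.

Besides the shell and the picture viewer there is one more tool, called after "Request:" in YAML: its name, and indented under it one key for each argument. apply_moves: Moves the arm, as the interface text tells. Its arguments: {"type":"object","properties":{"commands":{"type":"array"},"newtons":{"type":"number"}},"required":["commands"]}

```bash
mkdir -p pics
cat > h.py <<'E'
import numpy as np,cv2
from workcell import bot,cams
from scipy.spatial.transform import Rotation as Ro
def tool():
    o=bot.get_obs(); return Ro.from_euler('xyz',o['tcp_rot'],degrees=True).as_matrix(),np.array(o['ee_pos']),o
def cloud(c,T=None):
    d=c['depth'];h,w=d.shape
    u,v=np.meshgrid(np.arange(w),np.arange(h))
    p=cv2.undistortPoints(np.stack([u,v],-1).reshape(-1,1,2).astype(float),np.array(c['camera_matrix']),np.array(c['D'])).reshape(h,w,2)
    P=np.concatenate([p*d[...,None],d[...,None]],-1)
    if T is None: return (P-np.array(c['t']))@np.array(c['R'])
    M=np.array(c['mount']);R,t=T
    return (P@M[:3,:3].T+M[:3,3])@R.T+t
E
python3 - <<'E'
from h import *
print(bot.get_obs())
ims=[]
for n in ['scene','top']:
    c=cams.camera(n);P=cloud(c);np.save(n+'.npy',P*(c['depth']>0)[...,None]);cv2.imwrite('pics/%s.png'%n,c['frame'])
    for k in ['can_next','can_checked','cradle','cradle_ring','tote','wash_bottle','label_roll','plug_gauge']:
        for r in cams.spot_in(k,n)[:3]:
            l,t,ri,b=[int(x) for x in r['rect']]
            q=P[t:b,l:ri][c['depth'][t:b,l:ri]>0]
            zt=np.percentile(q[:,2],98); m=np.median(q[abs(q[:,2]-zt)<.006],0)
            print(n,k,round(r['confidence'],2),[l,t,ri,b],'top',m.round(3))
E
```

```text
{'time': 0.0, 'q': array([ 6.42292188e+01,  5.01273046e+00,  1.00349896e+01,  9.50977237e+01,
       -4.09447102e-04,  9.00003216e+01]), 'qd': array([ 0.0523388 ,  0.02000509, -0.01000713,  0.04394316,  0.00122477,
        0.10145808]), 'joint_efforts': array([ 2.28770077e-03, -5.20382738e+01,  4.64805472e+01,  1.59998587e-02,
        1.27124385e-04, -2.73301083e-06]), 'ee_pos': array([0.23901401, 0.49506308, 0.19367224]), 'tcp_rot': array([ -89.6888129 ,   89.92453426, -115.45991546]), 'wrist_force': array([ 0.46866689, -0.01770927,  0.1578467 ]), 'torque': array([0.03258018, 0.0098666 , 0.04453288]), 'opening': 0.08548453957799318}
scene can_next 0.71 [368, 205, 402, 272] top [ 0.542 -0.328  0.13 ]
scene can_checked 0.81 [284, 159, 312, 214] top [ 0.544 -0.099  0.176]
scene cradle 0.73 [262, 201, 331, 248] top [ 0.524 -0.114  0.09 ]
scene cradle_ring 0.62 [275, 199, 322, 229] top [ 0.524 -0.114  0.099]
scene cradle_ring 0.55 [264, 206, 328, 246] top [ 0.525 -0.113  0.078]
scene cradle_ring 0.24 [116, 116, 285, 226] top [0.67  0.212 0.132]
scene tote 0.78 [115, 121, 285, 227] top [0
[... 337 characters left out ...]
, 334] top [ 0.329 -0.36   0.019]
top can_next 0.87 [361, 191, 390, 223] top [ 0.546 -0.323  0.131]
top can_checked 0.89 [270, 184, 301, 218] top [ 0.548 -0.097  0.177]
top cradle 0.97 [257, 185, 313, 236] top [ 0.548 -0.097  0.177]
top cradle_ring 0.84 [261, 197, 309, 225] top [ 0.536 -0.097  0.177]
top tote 0.65 [83, 111, 213, 270] top [0.696 0.236 0.135]
top wash_bottle 0.81 [340, 124, 367, 155] top [ 0.727 -0.277  0.142]
top wash_bottle 0.2 [257, 182, 313, 238] top [ 0.548 -0.097  0.177]
top label_roll 0.97 [247, 123, 278, 155] top [ 0.74  -0.035  0.062]
top plug_gauge 0.86 [363, 288, 403, 296] top [ 0.334 -0.35   0.021]
top plug_gauge 0.27 [337, 123, 368, 156] top [ 0.727 -0.277  0.141]
```

Run:
```python
import cv2,numpy as np
t=cv2.imread('pics/top.png');cv2.imwrite('pics/a.png',cv2.resize(t[80:330,50:450],None,fx=2,fy=2))
P=np.load('top.npy')
def circ(b,lo,hi):
    q=P[b[1]:b[3],b[0]:b[2]].reshape(-1,3);q=q[(q[:,2]>lo)&(q[:,2]<hi)]
    (x,y),r=cv2.minEnclosingCircle(q[:,:2].astype(np.float32));print(len(q),x,y,r,q.mean(0))
circ((355,185,395,230),.122,.142);circ((255,180,315,225),.165,.19)
q=P[100:280,70:225].reshape(-1,3);q=q[(q[:,2]>.12)&(q[:,2]<.14)]
# whole tote: rim rect
print(cv2.minAreaRect(q[:,:2].astype(np.float32)))
f=P[100:280,70:225].reshape(-1,3);f=f[(f[:,2]>-.01)&(f[:,2]<.015)&(f[:,1]>0)];print(len(f),np.percentile(f,[2,50,98],axis=0))
```

```text
585 0.5475655794143677 -0.32575616240501404 0.034437768161296844 [ 0.54692627 -0.32510135  0.13115534]
637 0.5492140054702759 -0.09856338798999786 0.03419947251677513 [ 0.54867662 -0.09771799  0.17694739]
((0.5749901533126831, 0.23816844820976257), (0.3022860586643219, 0.40079426765441895), 89.8731689453125)
13891 [[ 0.36402396  0.07102485 -0.00422603]
 [ 0.52839259  0.2448566   0.00226506]
 [ 0.8551738   0.49797694  0.0124483 ]]
```

View pics/a.png

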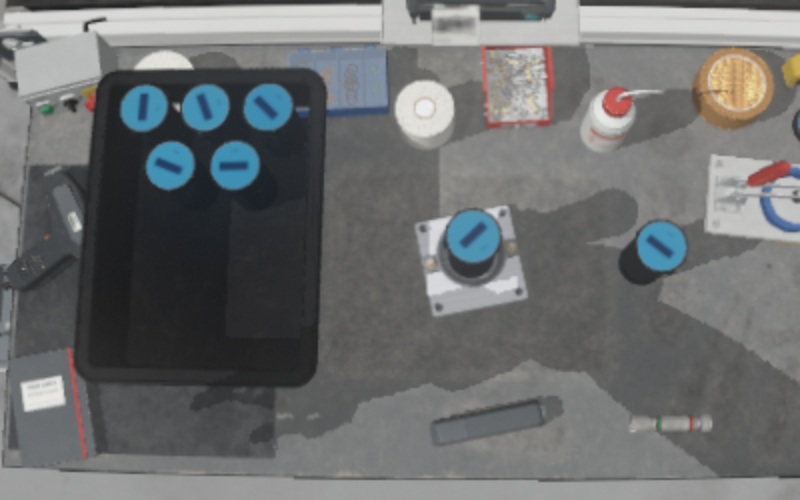

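The top view shows the cradle with the checked canister (lid at 473,237), the next canister (660,247), and the tote's empty half nearest the robot (200,300). Bottle, roll and gauge are well clear. I'll go above the cradle.

Request:
apply_moves:
  commands:
    - [-0.05,0,0,0,1]
    - [-0.06,-0.2,0.267,0,1]
    - [-0.06,-0.4,0.535,0,1]
    - [-0.06,-0.402,0.535,0,1]
    - [-0.06,-0.402,0.535,0,1]
    - [-0.06,-0.402,0.535,0,1]
    - [-0.06,-0.402,0.535,0,1]
    - [-0.06,-0.402,0.535,0,1]
    - [-0.06,-0.402,0.535,0,1]
    - [-0.06,-0.402,0.535,0,1]
    - [-0.06,-0.402,0.535,0,1]
    - [-0.06,-0.402,0.535,0,1]
  newtons: 60

```text
time: 2.1
ee_pos: [0.492, 0.0045, 0.2531]
tcp_rot: [33.0, 90.0, 7.2]
wrist_force: [0.5, 1.4, 0.1]
opening: 0.0855
```

Run:
```python
from h import *
R,t,o=tool();print(t,o['tcp_rot'],o['q'],o['time']);print(R.round(4))
d=np.array([.549,-.098,.25])-t;print('shift to above cradle',(R.T@d).round(4))
```

```text
[0.49200249 0.00454364 0.25305428] [32.98954731 89.95230967  7.20553878] [ 5.25481207e-01 -1.28543201e+00  1.02663013e+01  1.01504367e+02
  5.54757921e-03  2.63094920e+01] 2.1
[[ 8.000e-04  4.350e-01  9.004e-01]
 [ 1.000e-04  9.004e-01 -4.350e-01]
 [-1.000e+00  5.000e-04  7.000e-04]]
shift to above cradle [ 0.0031 -0.0675  0.0959]
```

Request:
apply_moves:
  commands:
    - [0,-0.034,0.048,0,1]
    - [0,-0.0675,0.096,0,1]
    - [0,-0.0675,0.096,0,1]
    - [0,-0.0675,0.096,0,1]
    - [0,-0.0675,0.096,0,1]
    - [0,-0.0675,0.096,0,1]

```text
time: 2.7
ee_pos: [0.5487, -0.0971, 0.2534]
tcp_rot: [36.0, 89.9, 10.3]
wrist_force: [0.7, 0.7, 0.6]
opening: 0.0855
```

```bash
cat >> h.py <<'E'
def wrist(name):
    R,t,o=tool();c=cams.camera('wrist');cv2.imwrite('pics/%s.png'%name,c['frame'])
    P=cloud(c,(R,t));P[c['depth']==0]=np.nan;np.save(name+'.npy',P);return R,t,P
def circ(P,lo,hi,ctr,rad):
    q=P.reshape(-1,3);q=q[(q[:,2]>lo)&(q[:,2]<hi)];q=q[np.hypot(*(q[:,:2]-ctr).T)<rad]
    (x,y),r=cv2.minEnclosingCircle(q[:,:2].astype(np.float32));print(len(q),'circ',round(x,4),round(y,4),round(r,4),'mean',q.mean(0).round(4));return x,y
E
python3 - <<'E'
from h import *
R,t,P=wrist('w1');print(t)
x,y=circ(P,.165,.19,(.549,-.098),.06)
print((R.T@(np.array([x,y,.116])-t)).round(4))
E
```

```text
[ 0.54873677 -0.09708173  0.25344888]
4776 circ 0.5498 -0.0979 0.0341 mean [ 0.5486 -0.0974  0.1778]
[ 0.1374 -0.0004  0.0012]
```

View pics/w1.png

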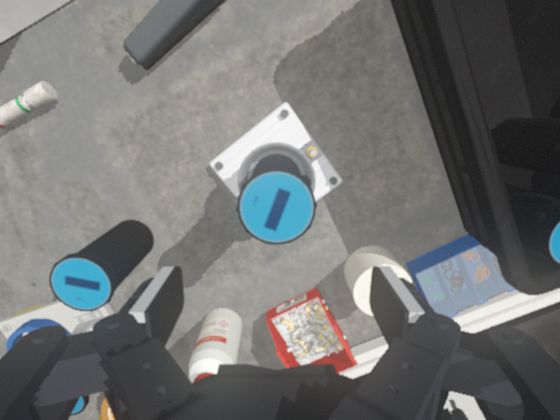

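The lid (276,207) lies centred between the open fingers, so I'll descend and grip.

Request:
apply_moves:
  commands:
    - [0.045,0,0.001,0,1]
    - [0.09,0,0.001,0,1]
    - [0.12,0,0.001,0,1]
    - [0.137,0,0.001,0,1]
    - [0.137,0,0.001,0,1]
    - [0.137,0,0.001,0,1]
    - [0.137,0,0.001,0,-1]
    - [0.137,0,0.001,0,-1]
    - [0.137,0,0.001,0,-1]
    - [0.137,0,0.001,0,-1]
    - [0.137,0,0.001,0,-1]
    - [0.137,0,0.001,0,-1]
  newtons: 60

```text
time: 3.95
ee_pos: [0.5502, -0.0972, 0.1168]
tcp_rot: [40.2, 89.9, 14.5]
wrist_force: [3.4, 1.4, 1.5]
opening: 0.064
```

Request:
apply_moves:
  commands:
    - [0,0,0,0,-1]
    - [0,0,0,0,-1]
    - [-0.02,0,0,0,-1]
    - [-0.06,0,0,0,-1]
    - [-0.1,0,0,0,-1]
    - [-0.14,0,0,0,-1]
    - [-0.14,0,0,0,-1]
    - [-0.14,0,0,0,-1]

```text
time: 4.75
ee_pos: [0.55, -0.0976, 0.2565]
tcp_rot: [25.8, 89.9, 0.1]
wrist_force: [-0.4, -0.2, -4.3]
opening: 0.0637
```

Run:
```python
from h import *
R,t,P=wrist('w2');o=bot.get_obs();print(t,o['opening'],o['wrist_force'],o['time'])
c=cams.camera('top');Q=cloud(c);
x,y=circ(Q,.064,.082,(.549,-.098),.06)
q=P.reshape(-1,3);m=np.hypot(q[:,0]-t[0],q[:,1]-t[1])<.045
q=q[m];print(np.nanpercentile(q[:,2],[5,50,95]))
f=Q.reshape(-1,3);f=f[(abs(f[:,0]-.475)<.06)&(abs(f[:,1]-.24)<.06)];print('floor',np.percentile(f[:,2],[2,50,98]))
print('to tote',(R.T@(np.array([.475,.24,t[2]])-t)).round(4))
```

```text
[ 0.54997929 -0.09756667  0.25651191] 0.06392422515528778 [ 0.72616205 -0.39142448 -3.79459397] 4.8
0 circ 0.0 0.0 0.0 mean [nan nan nan]
[0.07243961 0.31727647 0.38586028]
floor [-0.00169529  0.00323938  0.00820655]
to tote [-1.000e-04  2.716e-01 -2.140e-01]h.py:19: RuntimeWarning: Mean of empty slice.
  (x,y),r=cv2.minEnclosingCircle(q[:,:2].astype(np.float32));print(len(q),'circ',round(x,4),round(y,4),round(r,4),'mean',q.mean(0).round(4));return x,y
  ret = um.true_divide(
```

Canister held. Over to the tote.

Request:
apply_moves:
  commands:
    - [0,0.04,-0.032,0,-1]
    - [0,0.08,-0.063,0,-1]
    - [0,0.12,-0.095,0,-1]
    - [0,0.16,-0.126,0,-1]
    - [0,0.2,-0.158,0,-1]
    - [0,0.24,-0.19,0,-1]
    - [0,0.272,-0.214,0,-1]
    - [0,0.272,-0.214,0,-1]
    - [0,0.272,-0.214,0,-1]
    - [0,0.272,-0.214,0,-1]
    - [0,0.272,-0.214,0,-1]
    - [0,0.272,-0.214,0,-1]

```text
time: 6.05
ee_pos: [0.4749, 0.2395, 0.2551]
tcp_rot: [173.9, 89.9, 148.0]
wrist_force: [0.3, 0.0, -2.5]
opening: 0.0644
```

Run:
```python
from h import *
R,t,o=tool();print(t,o['q'],o['opening'])
c=cams.camera('top');Q=cloud(c)
cv2.imwrite('pics/t2.png',cv2.resize(c['frame'][80:330,50:450],None,fx=2,fy=2))
circ(Q,.064,.082,(.549,-.098),.06)
circ(Q,.12,.145,(.547,-.325),.06)
c=cams.camera('scene');Q=cloud(c)
circ(Q,.064,.082,(.549,-.098),.06)
```

```text
[0.47485149 0.23949589 0.25505393] [2.67296198e+01 4.35855069e+00 1.62660773e+01 1.01942603e+02
 5.76782416e-02 5.25473380e+01] 0.06435457238525853
357 circ 0.5487 -0.0979 0.0564 mean [ 0.5509 -0.0979  0.0697]
583 circ 0.5477 -0.3259 0.0346 mean [ 0.547  -0.3252  0.1311]
234 circ 0.5496 -0.1034 0.0504 mean [ 0.5522 -0.0944  0.0682]
```

View pics/t2.png

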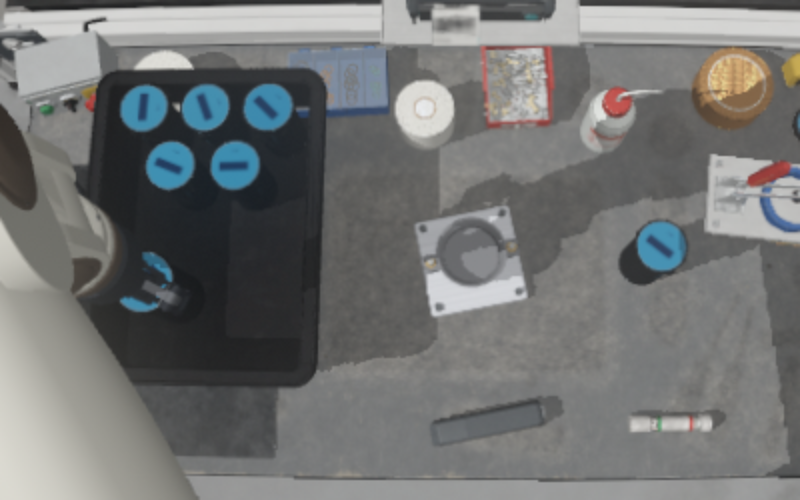

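The canister is held above the tote's empty half (picture 145,285) and the ring is empty (470,250). Lowering.

Request:
apply_moves:
  commands:
    - [0.04,0,0,0,-1]
    - [0.08,0,0,0,-1]
    - [0.12,0,0,0,-1]
    - [0.15,0,0,0,-1]
    - [0.165,0,0,0,-1]
    - [0.172,0,0,0,-1]
    - [0.176,0,0,0,-1]
    - [0.178,0,0,0,-1]
    - [0.178,0,0,0,-1]
    - [0.178,0,0,0,-1]

```text
time: 7.15
ee_pos: [0.4752, 0.2402, 0.0782]
tcp_rot: [97.1, 89.9, 71.3]
wrist_force: [1.0, 0.3, -3.2]
opening: 0.0641
```

Request:
apply_moves:
  commands:
    - [0.001,0,0,0,-1]
    - [0.002,0,0,0,-1]
    - [0.003,0,0,0,-1]
    - [0.003,0,0,0,-1]

```text
time: 7.55
ee_pos: [0.4756, 0.2404, 0.077]
tcp_rot: [68.5, 89.8, 42.7]
wrist_force: [-2.9, -1.5, 10.5]
opening: 0.0642
```

Touched down (10.5 N). Release and rise.

Request:
apply_moves:
  commands:
    - [0,0,0,0,1]
    - [0,0,0,0,1]
    - [0,0,0,0,1]
    - [0,0,0,0,1]
    - [0,0,0,0,1]
    - [0,0,0,0,1]
    - [-0.04,0,0,0,1]
    - [-0.09,0,0,0,1]
    - [-0.14,0,0,0,1]
    - [-0.175,0,0,0,1]
    - [-0.175,0,0,0,1]
    - [-0.175,0,0,0,1]

```text
time: 8.75
ee_pos: [0.4756, 0.2402, 0.2524]
tcp_rot: [64.0, 89.7, 38.2]
wrist_force: [-0.3, -0.4, -1.0]
opening: 0.0856
```

Run:
```python
from h import *
R,t,P=wrist('w3');o=bot.get_obs();print(t,o['opening'],o['wrist_force'],o['time'])
circ(P,.12,.15,(.475,.24),.06)
for T in ([.549,-.098,.255],[.5475,-.3255,.255]): print('shift',(R.T@(np.array(T)-t)).round(4))
```

```text
[0.47557718 0.2401886  0.25237524] 0.08551223315408603 [ 0.42362026 -0.87437671 -0.05388664] 8.8
3680 circ 0.4748 0.2398 0.0341 mean [0.4737 0.2403 0.1355]
shift [-0.0033 -0.2725  0.2133]
shift [-0.004  -0.478   0.3109]
```

Checked canister stands in the tote. Look at the empty ring from above on the way.

Request:
apply_moves:
  commands:
    - [0,-0.04,0.031,0,1]
    - [0,-0.08,0.062,0,1]
    - [0,-0.12,0.093,0,1]
    - [0,-0.16,0.125,0,1]
    - [0,-0.2,0.156,0,1]
    - [0,-0.24,0.187,0,1]
    - [0,-0.2725,0.213,0,1]
    - [0,-0.2725,0.213,0,1]
    - [0,-0.2725,0.213,0,1]
    - [0,-0.2725,0.213,0,1]
    - [0,-0.2725,0.213,0,1]

```text
time: 9.9
ee_pos: [0.5482, -0.0968, 0.2505]
tcp_rot: [82.8, 89.9, 57.1]
wrist_force: [0.5, 0.2, 1.2]
opening: 0.0858
```

Run:
```python
from h import *
R,t,P=wrist('w4');print(t);print(R.round(4))
a,b=circ(P,.066,.08,(.549,-.098),.05)
for k in range(3): a,b=circ(P,.066,.08,(a,b),.0475)
circ(P,.040,.054,(a,b),.045)
for r in cams.spot_in('cradle_ring','wrist')[:2]: print(r)
print('shift',(R.T@(np.array([.5475,-.3255,.255])-t)).round(4))
```

```text
[ 0.5481638  -0.09679891  0.25045303]
[[ 1.400e-03  4.336e-01  9.011e-01]
 [ 2.100e-03  9.011e-01 -4.336e-01]
 [-1.000e+00  2.500e-03  3.000e-04]]
1723 circ 0.55 -0.098 0.0454 mean [ 0.5505 -0.0981  0.0706]
1723 circ 0.55 -0.098 0.0454 mean [ 0.5505 -0.0981  0.0706]
1723 circ 0.55 -0.098 0.0454 mean [ 0.5505 -0.0981  0.0706]
1723 circ 0.55 -0.098 0.0454 mean [ 0.5505 -0.0981  0.0706]
2720 circ 0.5485 -0.0939 0.0404 mean [ 0.5508 -0.0982  0.0475]
{'rect': [234.0, 142.2, 321.7, 222.2], 'confidence': 0.69}
{'rect': [45.5, 218.7, 150.4, 316.6], 'confidence': 0.22}
shift [-0.005  -0.2064  0.0986]
```

View pics/w4.png

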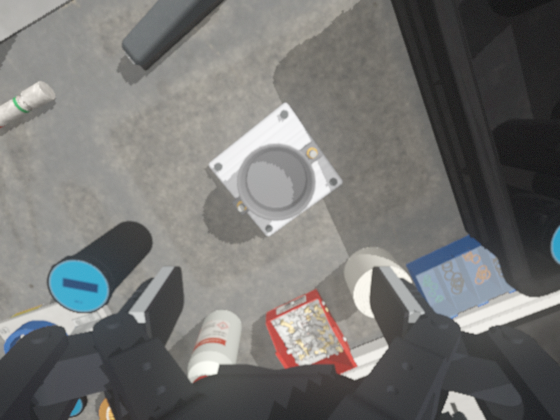

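The empty ring is at pixel (276,182), which the depth fit puts at (0.550, -0.098), radius 45 mm. Next canister now.

Request:
apply_moves:
  commands:
    - [0,-0.045,0.0215,0,1]
    - [0,-0.09,0.043,0,1]
    - [0,-0.135,0.0645,0,1]
    - [0,-0.18,0.086,0,1]
    - [0,-0.2064,0.0986,0,1]
    - [0,-0.2064,0.0986,0,1]
    - [0,-0.2064,0.0986,0,1]
    - [0,-0.2064,0.0986,0,1]
    - [0,-0.2064,0.0986,0,1]

```text
time: 10.9
ee_pos: [0.548, -0.3243, 0.2509]
tcp_rot: [60.0, 89.8, 34.4]
wrist_force: [-0.5, 0.7, -0.3]
opening: 0.0854
```

Run:
```python
from h import *
R,t,P=wrist('w5');o=bot.get_obs();print(t,o['q'])
x,y=circ(P,.12,.15,(.5475,-.3255),.06)
print('shift',(R.T@(np.array([x,y,.071])-t)).round(4))
```

```text
[ 0.54804673 -0.32426645  0.25085273] [-30.70297464  19.74077414  33.87049509 104.04968868   0.15739115
  -5.10675984]
3611 circ 0.548 -0.3269 0.034 mean [ 0.547  -0.3265  0.132 ]
shift [ 0.1798 -0.0028  0.0008]
```

Request:
apply_moves:
  commands:
    - [0.04,-0.002,0.001,0,1]
    - [0.08,-0.0025,0.001,0,1]
    - [0.12,-0.0025,0.001,0,1]
    - [0.155,-0.0025,0.001,0,1]
    - [0.178,-0.0025,0.001,0,1]
    - [0.178,-0.0025,0.001,0,1]
    - [0.178,-0.0025,0.001,0,1]
    - [0.178,-0.0025,0.001,0,-1]
    - [0.178,-0.0025,0.001,0,-1]
    - [0.178,-0.0025,0.001,0,-1]
    - [0.178,-0.0025,0.001,0,-1]
    - [0.178,-0.0025,0.001,0,-1]
  newtons: 70

```text
time: 12.15
ee_pos: [0.5497, -0.3275, 0.0759]
tcp_rot: [19.1, 89.6, -6.5]
wrist_force: [1.1, 0.6, 7.1]
opening: 0.0636
```

Request:
apply_moves:
  commands:
    - [0,0,0,0,-1]
    - [0,0,0,0,-1]
    - [0,0,0,0,-1]
    - [-0.02,0,0,0,-1]
    - [-0.06,0,0,0,-1]
    - [-0.1,0,0,0,-1]
    - [-0.14,0,0,0,-1]
    - [-0.14,0,0,0,-1]
    - [-0.14,0,0,0,-1]

```text
time: 13.05
ee_pos: [0.5492, -0.3277, 0.2161]
tcp_rot: [16.0, 89.5, -9.6]
wrist_force: [-0.0, 0.8, -4.7]
opening: 0.0633
```

Run:
```python
from h import *
R,t,P=wrist('w6');o=bot.get_obs();print(t,o['opening'],o['wrist_force'],o['time'])
print(R.round(4))
circ(P,t[2]+.045,t[2]+.072,t[:2],.038)
print('shift',(R.T@(np.array([.550,-.098,t[2]])-t)).round(4))
```

```text
[ 0.54917058 -0.3276608   0.21614303] 0.06344579880037729 [-0.26900304 -0.29445357 -3.95816014] 13.1
[[ 0.0077  0.4319  0.9019]
 [-0.0013  0.9019 -0.4319]
 [-1.      0.0022  0.0076]]
17922 circ 0.5446 -0.3254 0.037 mean [ 0.5456 -0.3264  0.2728]
shift [-0.0003  0.2075 -0.0985]
```

View pics/w6.png

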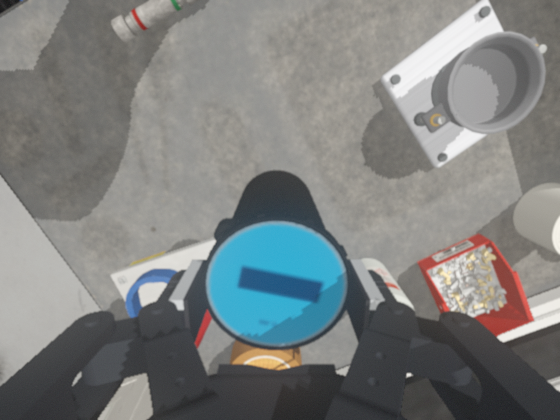

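The canister is held upright between the pads (lid at 276,283). On to the ring.

Request:
apply_moves:
  commands:
    - [0,0.04,-0.018,0,-1]
    - [0,0.08,-0.037,0,-1]
    - [0,0.12,-0.055,0,-1]
    - [0,0.16,-0.074,0,-1]
    - [0,0.19,-0.088,0,-1]
    - [0,0.2078,-0.0957,0,-1]
    - [0,0.2078,-0.0957,0,-1]
    - [0,0.2078,-0.0957,0,-1]
    - [0,0.2078,-0.0957,0,-1]
    - [0,0.2078,-0.0957,0,-1]

```text
time: 14.1
ee_pos: [0.5519, -0.0995, 0.214]
tcp_rot: [25.4, 89.7, -0.3]
wrist_force: [0.4, -0.4, -3.9]
opening: 0.0638
```

```bash
cat > chk.py <<'E'
from h import *
R,t,P=wrist('w7');o=bot.get_obs();print(t,o['opening'],o['wrist_force'],o['time'],R[:,0].round(4))
q=P.reshape(-1,3);q=q[(abs(q[:,2]-t[2]-.057)<.008)&(np.hypot(*(q[:,:2]-t[:2]).T)<.045)]
# lid only: restrict by blue pixels
im=cv2.imread('pics/w7.png').astype(int);m=(im[...,0]-im[...,2]>80)
q=P[m];q=q[(abs(q[:,2]-t[2]-.057)<.01)&(np.hypot(*(q[:,:2]-t[:2]).T)<.05)]
(x,y),r=cv2.minEnclosingCircle(q[:,:2].astype(np.float32));z=np.median(q[:,2]);print('lid',x,y,r,z)
n=np.linalg.svd(q-q.mean(0),full_matrices=False)[2][2];n*=np.sign(n[2]);print('axis',n.round(4))
b=np.array([x,y,z])-.133*R[:,0]*-1;print('bottom',b.round(4))
print('shift xyz',(R.T@(np.array([.5502,-.098,b[2]])-b)).round(4))
E
python3 chk.py
```

```text
[ 0.55192323 -0.09954823  0.21400448] 0.06360177699612407 [-0.10239891 -0.10555622 -3.75638016] 14.15 [ 0.0046 -0.     -1.    ]
lid 0.5509262084960938 -0.10015083849430084 0.03028113767504692 0.270105164890596
axis [ 8.e-04 -4.e-04  1.e+00]
bottom [ 0.5515 -0.1002  0.1371]
shift xyz [-0.      0.0014 -0.0021]
```

Request:
apply_moves:
  commands:
    - [0.03,0.001,-0.001,0,-1]
    - [0.05,0.001,-0.001,0,-1]
    - [0.06,0.001,-0.001,0,-1]
    - [0.066,0.001,-0.001,0,-1]
    - [0.072,0.001,-0.001,0,-1]
    - [0.078,0.001,-0.001,0,-1]
    - [0.084,0.001,-0.001,0,-1]
    - [0.084,0.001,-0.001,0,-1]
    - [0.084,0.001,-0.001,0,-1]

```text
time: 15.05
ee_pos: [0.552, -0.0981, 0.1303]
tcp_rot: [25.5, 89.7, -0.2]
wrist_force: [0.6, -0.5, -4.2]
opening: 0.0634
```

```bash
python3 chk.py
```

```text
[ 0.55195655 -0.09813337  0.13032876] 0.06375467103581957 [-0.3745021   0.32012315 -3.85665374] 15.1 [ 0.005 -0.    -1.   ]
lid 0.5508012771606445 -0.0983642116189003 0.029892683029174805 0.1864256247501089
axis [1.3e-03 1.0e-04 1.0e+00]
bottom [ 0.5515 -0.0984  0.0534]
shift xyz [-0.     -0.0002 -0.0013]
```

Inside the ring without contact. Continue down, gently onto the spring.

Request:
apply_moves:
  commands:
    - [0.003,0,-0.0005,0,-1]
    - [0.006,0,-0.0005,0,-1]
    - [0.009,0,-0.0005,0,-1]
    - [0.012,0,-0.0005,0,-1]
    - [0.012,0,-0.0005,0,-1]
    - [0.012,0,-0.0005,0,-1]
    - [0.012,0,-0.0005,0,-1]

```text
time: 15.8
ee_pos: [0.5518, -0.098, 0.1189]
tcp_rot: [23.8, 89.7, -1.9]
wrist_force: [-0.7, 0.2, 1.9]
opening: 0.0634
```

Request:
apply_moves:
  commands:
    - [0.003,0,0,0,-1]
    - [0.006,0,0,0,-1]
    - [0.009,0,0,0,-1]
    - [0.012,0,0,0,-1]
    - [0.012,0,0,0,-1]
    - [0.012,0,0,0,-1]

```text
time: 16.4
ee_pos: [0.5521, -0.0981, 0.1077]
tcp_rot: [21.0, 89.6, -4.7]
wrist_force: [-3.3, 0.8, 9.6]
opening: 0.063
```

```bash
python3 chk.py
```

```text
[ 0.55208262 -0.09807434  0.10774317] 0.0636884868949574 [-2.51491104  0.55019275  8.99339314] 16.45 [ 7.1e-03 -6.0e-04 -1.0e+00]
lid 0.5508615374565125 -0.09849504381418228 0.029951272532343864 0.1639073675099572
axis [ 2.5e-03 -8.0e-04  1.0e+00]
bottom [ 0.5518 -0.0986  0.0309]
shift xyz [-0.     -0.0002 -0.0017]
```

Nearly at the stop, with about -2.5 N sideways. Ease 1.5 mm toward -x and press on until the stop shows in the force.

Request:
apply_moves:
  commands:
    - [0.001,0,-0.001,0,-1]
    - [0.002,0,-0.0015,0,-1]
    - [0.003,0,-0.0015,0,-1]
    - [0.004,0,-0.0015,0,-1]
    - [0.004,0,-0.0015,0,-1]
    - [0.004,0,-0.0015,0,-1]
    - [0.004,0,-0.0015,0,-1]

```text
time: 17.15
ee_pos: [0.5519, -0.098, 0.1053]
tcp_rot: [15.4, 89.4, -10.3]
wrist_force: [0.2, -1.6, 11.4]
opening: 0.0633
```

```bash
python3 chk.py
```

```text
[ 0.55188889 -0.09797213  0.1053119 ] 0.06372141850792662 [-0.40854259 -2.11887803 10.45249276] 17.2 [ 0.0106 -0.0019 -0.9999]
lid 0.5505914688110352 -0.09794960170984268 0.030059397220611572 0.16147400365017434
axis [-9.e-04 -1.e-04  1.e+00]
bottom [ 0.552  -0.0982  0.0285]
shift xyz [-0.     -0.0006 -0.0017]
```

Request:
apply_moves:
  commands:
    - [0.002,0,0,0,-1]
    - [0.004,0,0,0,-1]
    - [0.005,0,0,0,-1]
    - [0.005,0,0,0,-1]
    - [0.005,0,0,0,-1]
    - [0.005,0,0,0,-1]

```text
time: 17.8
ee_pos: [0.5531, -0.0985, 0.1047]
tcp_rot: [13.0, 89.0, -12.7]
wrist_force: [-8.4, 0.3, 30.1]
opening: 0.0637
```

```bash
python3 chk.py
python3 - <<'E'
from h import *
P=np.load('w7.npy');im=cv2.imread('pics/w7.png');cv2.imwrite('pics/end.png',im)
c=cams.camera('scene');cv2.imwrite('pics/s2.png',cv2.resize(c['frame'][110:270,180:380],None,fx=4,fy=4))
Q=cloud(cams.camera('top'));circ(Q,.12,.15,(.475,.24),.06)
circ(Q,.125,.2,(.7265,-.277),.06);circ(Q,.05,.07,(.74,-.035),.06);circ(Q,.012,.03,(.334,-.35),.08)
E
```

```text
[ 0.55307197 -0.09850305  0.10473105] 0.06327933917452794 [-9.04916082  1.3246875  29.93753045] 17.85 [ 0.0163 -0.0037 -0.9999]
lid 0.5517719388008118 -0.09830094873905182 0.030114661902189255 0.1609894394910542
axis [ 0.0058 -0.0039  1.    ]
bottom [ 0.5539 -0.0988  0.028 ]
shift xyz [-0.0001 -0.0009 -0.0037]
592 circ 0.4728 0.2409 0.0346 mean [0.4728 0.2392 0.1347]
201 circ 0.7301 -0.2932 0.0338 mean [ 0.7266 -0.2792  0.1433]
49 circ 0.7511 -0.0088 0.0265 mean [ 0.7521 -0.0043  0.0613]
323 circ 0.3343 -0.3581 0.0532 mean [ 0.3338 -0.3566  0.0191]
```

View pics/s2.png

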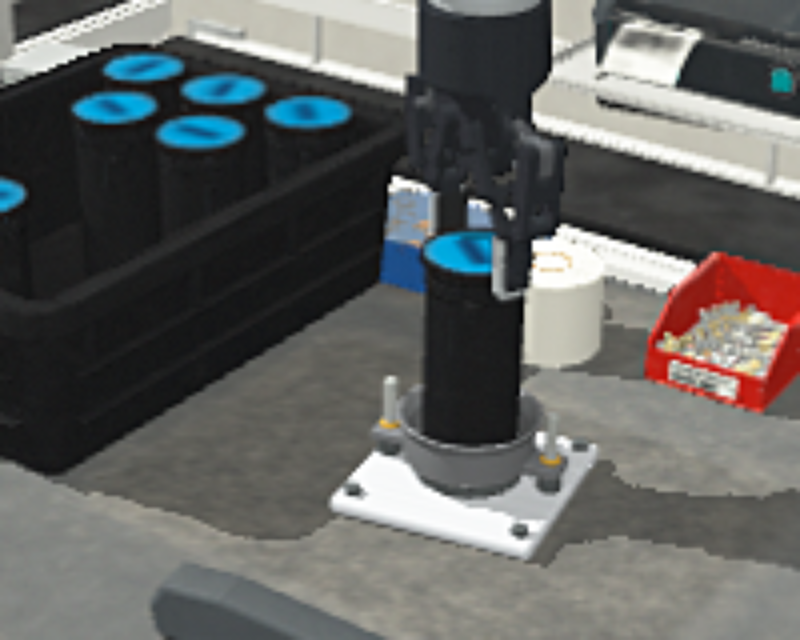

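The cup is on its stop: z has stalled at 0.105 m and the force jumped to 30 N. In the picture the canister (475,340) sits upright in the lowered ring, with the gripper merely in front of the label roll. I'll ease the sideways load and the push.

Request:
apply_moves:
  commands:
    - [0.002,0,-0.0015,0,-1]
    - [0.002,0,-0.0015,0,-1]
    - [0.002,0,-0.0015,0,-1]
    - [0.002,0,-0.0015,0,-1]
    - [0.002,0,-0.0015,0,-1]
    - [0.002,0,-0.0015,0,-1]

```text
time: 18.55
ee_pos: [0.5525, -0.0983, 0.1048]
tcp_rot: [11.5, 88.9, -14.1]
wrist_force: [-3.7, 0.4, 16.0]
opening: 0.0637
```

```bash
python3 chk.py
```

```text
[ 0.55249685 -0.09827815  0.10477707] 0.06360667588183007 [-4.23515078 -0.35820117 15.93899978] 18.6 [ 0.0194 -0.0049 -0.9998]
lid 0.550744354724884 -0.09800305962562561 0.030121805146336555 0.16095363554292594
axis [ 6.e-04 -7.e-04  1.e+00]
bottom [ 0.5533 -0.0987  0.028 ]
shift xyz [-0.0001 -0.0008 -0.0031]
```

```bash
python3 -c "
from h import *
print(bot.job_done());o=bot.get_obs();print(o['time'],o['ee_pos'],o['wrist_force'],o['opening'])"
```

```text
the job is handed in; nothing more can be done
None
the job is handed in; nothing more can be done
```

The checked canister now stands released in the empty half of the tote. The next canister is in the cradle's ring, gripped and pressed to the stop. I handed the job in at about 18.6 s; the interface gives no verdict.

**Last checks**
- **Next canister:** it was about 1 mm off the ring centre and vertical to within about 0.01 rad. Its underside was at about 28 mm, against 29 mm expected at the stop.
- **Push:** the wrist read 16 N upward, so the cup carried about 20 N with the canister's weight. It had stalled at its stop under 30 N just before I eased off.
- **Checked canister:** its lid was at about (0.473, 0.240, 0.135) m, which fits standing upright on the tote floor.
- **Bottle and gauge:** their last measured positions match the start to within a few millimetres.

**Less certain**
- **Label roll:** the gripper hid most of it in the last top view, so its measured position then was unusable. The scene picture showed it standing, and I never went near it.
- **Sideways load and tilt:** about 4 N sideways and a 0.02 rad tool tilt remained at the end. Extrapolating along the tilted tool puts the canister's base up to 3 mm off centre, still inside the 6 mm limit.

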